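# Turn the row round onto the serving rack

### The arm

A 7-joint arm with a two-finger parallel gripper is mounted at the origin on the work surface. World frame = base frame: x ahead of the robot, y to its left, z up, the work surface at z = 0. Lengths are in m, angles in rad, forces in N, time in s.
With the tool pointing down it reaches from about 0.4 to 0.85 m from the base axis. Payload 10.4 kg.
Tool frame: the origin (TCP) lies between the finger pads; the fingertips stand 11 mm ahead of it and the grasp point (between the pads) lies 8 mm behind it; z points along the fingers, y is the direction in which the jaws open and shut (so a half turn about z gives the same grasp; the last joint's range is limited). The gripper opens to 87 mm and grips with 3 to 60 N. Pads are 19 mm wide; open, the fingers measure 117 mm over their backs; the gripper's body (75 mm by 190 mm) begins 51 mm behind the grasp point.
Start: joints at [1.139, 0.332, -0.065, 1.46, 0.022, 1.35, -0.088], TCP at [0.248, -0.574, 0.234] pointing down, gripper open.
Joint ranges: [-2.6, 2.6], [-0.5, 2.12], [-1.47, 1.34], [0.16, 2.42], [-1.27, 4.41], [0.06, 2.06], [-2.6, 2.6]. Speed limits (rad/s): [2.22, 2.22, 2.79, 2.79, 3.14, 3.14, 3.14].

### API

Orientations are given as a unit quaternion [x, y, z, w].
In Python, from bench import r, eyes gives the robot as it stands.
- The arm moves only by the shell command python3 -m inch 'ROWS' [FORCE]. ROWS is a JSON object of lists of equal length, an entry for each row: "translation": the shift along the world's x, y, z scaled (see below), a list of three; "rot": the turn, a rotation vector about the world's x, y, z scaled (see below), a list of three; "jaw": the finger opening in mm, from 0 to 87. In form: {"translation": [[tx, ty, tz], ...], "rot": [[ax, ay, az], ...], "jaw": [jaw, ...]}. A call has 1 to 20 rows; each row is the pose to reach, as a shift and turn from the pose measured when the call began; what a row does not reach only later rows make up. The controller multiplies each number of a shift by 100 mm and each number of a turn by 60 degrees. A row lasts 1/10 s, in which the tool goes at most 50 mm and 8.59 degrees, less where a joint would pass 70% of its speed; a pose out of reach is approached as far as the arm can. A call with a number of a shift or a turn outside -1 to 1 is refused whole. A call with a gripper value outside its range is refused whole. The fingers move at their own pace and stop on an object; FORCE is the grip in N (left out, the last holds). Time passes only in rows, so rows that repeat a pose let the fingers close. It gives the time, the measured TCP pose, the force and the opening at its end, in the units of the state.
- r.read_state(): the state, without advancing time (a new reading comes with each control period).
- eyes.camera(name): name is "side" or "top"; returns the picture (420x560x3 uint8, blue, green, red); there is no depth.
- eyes.calibration(name): a dict with "fx", "fy", "cx", "cy" (pixels), "R" (3x3) and "t" (3): a world point X has camera coordinates R X + t. Camera axes: x right, y down, z forward; pixel columns grow to the right and rows downward; lengths in m; the calibration is good to about 2 mm. A picture is of the moment at which its call begins. calibration takes no time and is no camera call.
- r.close_job(): hands the job in, once; it reports no verdict.
The state is a dict: "time": time; "joint_positions": joint angles; "joint_vel": joint speeds; "joint_torque": joint torques, N m; "ee_pos": TCP position; "eef_rot": TCP orientation; "ft_force": force on the tool from outside, world axes, zero at the start; "torque": the same for the moment, N m; "width": finger opening in m.
Only numpy, scipy, OpenCV 4.12 (cv2) and the standard library are available. Lean on these libraries where they do the work, as an engineer would, in place of code of your own. Each camera call takes 0.05 s, during which the arm holds its last target. There are 200 camera calls.

### The job

The counter is served from the other side, so move the row of four containers from their rack to the empty rack in reverse order: the one at the left end of its rack goes into the right-hand end bay of the empty rack, the next into the bay beside it, and so on (left and right as seen from the robot, along the rows). Stand each container upright on the floor of its own bay, inside the ribs, and do not tip any of them over.

Things in the scene. Friction and masses are not known exactly. Their poses are not given: they have to be found in the camera images.
- full_rack: Fixed low steel rack, 86 x 332 mm (x, y), full at the start, a white plate in each bay. Origin: centre of underside. Row along its y, which points to the robot's left within 0.12 rad. Four square bays, 78 mm inside, centres x = 0, y = +123, +41, -41, -123 mm; floor 6 mm, ribs (4 mm thick) to 16 mm above the origin; end loops reach 23 mm further, 29 mm high. Nearer or farther of the two racks
- empty_rack: Fixed low steel rack, 86 x 332 mm (x, y), empty at the start, no plates: the target. Origin: centre of underside. Row along its y, which points to the robot's left within 0.12 rad. Four square bays, 78 mm inside, centres x = 0, y = +123, +41, -41, -123 mm; floor 6 mm, ribs (4 mm thick) to 16 mm above the origin; end loops reach 23 mm further, 29 mm high. Nearer or farther of the two racks
- tall_pot: tall round stainless pot with flat lid, 56 mm diameter (57 mm at a bead 78 to 81 mm up), 90 mm high in all, about 0.3 kg. Loose, closed, rigid, stands upright; origin at the centre of its underside, z up. Tallest of the four.
- low_pot: low round stainless pot, 62 mm diameter, body 50 mm high, on it a 3 mm lid and a black knob of 16 mm diameter, 64 mm high in all, about 0.25 kg. Loose, closed, rigid, stands upright; origin at the centre of its underside, z up. 
- square_tub: square white plastic tub, 52 x 52 mm with sides along its x and y axes, which lie within 0.15 rad of its rack's axes at the start, body 66 mm high, grey lid to 73 mm, about 0.25 kg. Loose, closed, rigid, stands upright; origin at the centre of its underside, z up. 
- jar: round amber glass jar with a paper band, 52 mm diameter up to 54 mm high, then a narrower steel cap of 44 mm diameter from 60 mm to 74 mm, about 0.28 kg. Loose, closed, rigid, stands upright; origin at the centre of its underside, z up. 
- plate_tall_pot: plate of the tall pot, fixed: white plastic plate 74 x 74 mm, 4 mm thick, lying in a bay of the full rack under the tall pot at the start; it stays and marks where that container came from. Origin at the centre of its underside (top 4 mm above). The four plates look alike.
- plate_low_pot: plate of the low pot, fixed: white plastic plate 74 x 74 mm, 4 mm thick, lying in a bay of the full rack under the low pot at the start; it stays and marks where that container came from. Origin at the centre of its underside (top 4 mm above). The four plates look alike.
- plate_square_tub: plate of the square tub, fixed: white plastic plate 74 x 74 mm, 4 mm thick, lying in a bay of the full rack under the square tub at the start; it stays and marks where that container came from. Origin at the centre of its underside (top 4 mm above). The four plates look alike.
- plate_jar: plate of the jar, fixed: white plastic plate 74 x 74 mm, 4 mm thick, lying in a bay of the full rack under the jar at the start; it stays and marks where that container came from. Origin at the centre of its underside (top 4 mm above). The four plates look alike.

How it is judged:
At the end, for the whole second after the job is handed in: Each container stands in the empty rack's bay that mirrors its starting bay (leftmost to rightmost, and so on), its centre within 14 mm of the bay's centre along each rack axis, its underside within 4 mm of the bay floor, upright within 0.08 rad, at rest (x of tall_pot in the frame of empty_rack between -0.014 and 0.014 m and z of tall_pot in the frame of empty_rack between 0.002 and 0.01 m and angle between each of tall_pot, low_pot, square_tub, jar's own z axis and vertical below 0.08 rad and linear speed of each of tall_pot, low_pot, square_tub, jar below 0.02 m/s and angular speed of each of tall_pot, low_pot, square_tub, jar below 0.2 rad/s and ((y of plate_tall_pot in the frame of full_rack between 0.103 and 0.143 m and y of tall_pot in the frame of empty_rack between -0.137 and -0.109 m) or (y of plate_tall_pot in the frame of full_rack between 0.021 and 0.061 m and y of tall_pot in the frame of empty_rack between -0.055 and -0.027 m) or (y of plate_tall_pot in the frame of full_rack between -0.061 and -0.021 m and y of tall_pot in the frame of empty_rack between 0.027 and 0.055 m) or (y of plate_tall_pot in the frame of full_rack between -0.143 and -0.103 m and y of tall_pot in the frame of empty_rack between 0.109 and 0.137 m)) and x of low_pot in the frame of empty_rack between -0.014 and 0.014 m and z of low_pot in the frame of empty_rack between 0.002 and 0.01 m and ((y of plate_low_pot in the frame of full_rack between 0.103 and 0.143 m and y of low_pot in the frame of empty_rack between -0.137 and -0.109 m) or (y of plate_low_pot in the frame of full_rack between 0.021 and 0.061 m and y of low_pot in the frame of empty_rack between -0.055 and -0.027 m) or (y of plate_low_pot in the frame of full_rack between -0.061 and -0.021 m and y of low_pot in the frame of empty_rack between 0.027 and 0.055 m) or (y of plate_low_pot in the frame of full_rack between -0.143 and -0.103 m and y of low_pot in the frame of empty_rack between 0.109 and 0.137 m)) and x of square_tub in the frame of empty_rack between -0.014 and 0.014 m and z of square_tub in the frame of empty_rack between 0.002 and 0.01 m and ((y of plate_square_tub in the frame of full_rack between 0.103 and 0.143 m and y of square_tub in the frame of empty_rack between -0.137 and -0.109 m) or (y of plate_square_tub in the frame of full_rack between 0.021 and 0.061 m and y of square_tub in the frame of empty_rack between -0.055 and -0.027 m) or (y of plate_square_tub in the frame of full_rack between -0.061 and -0.021 m and y of square_tub in the frame of empty_rack between 0.027 and 0.055 m) or (y of plate_square_tub in the frame of full_rack between -0.143 and -0.103 m and y of square_tub in the frame of empty_rack between 0.109 and 0.137 m)) and x of jar in the frame of empty_rack between -0.014 and 0.014 m and z of jar in the frame of empty_rack between 0.002 and 0.01 m and ((y of plate_jar in the frame of full_rack between 0.103 and 0.143 m and y of jar in the frame of empty_rack between -0.137 and -0.109 m) or (y of plate_jar in the frame of full_rack between 0.021 and 0.061 m and y of jar in the frame of empty_rack between -0.055 and -0.027 m) or (y of plate_jar in the frame of full_rack between -0.061 and -0.021 m and y of jar in the frame of empty_rack between 0.027 and 0.055 m) or (y of plate_jar in the frame of full_rack between -0.143 and -0.103 m and y of jar in the frame of empty_rack between 0.109 and 0.137 m))); the robot touches nothing.
It fails at once if the tall pot is tipped over (more than 0.6 rad from upright) (angle between tall_pot's own z axis and vertical above 0.6 rad).
It fails at once if the low pot is tipped over (more than 0.6 rad from upright) (angle between low_pot's own z axis and vertical above 0.6 rad).
It fails at once if the square tub is tipped over (more than 0.6 rad from upright) (angle between square_tub's own z axis and vertical above 0.6 rad).
It fails at once if the jar is tipped over (more than 0.6 rad from upright) (angle between jar's own z axis and vertical above 0.6 rad).
It also fails if it takes over 99 s, if anything falls off the work surface, if the arm or the gripper's body presses on something with over 40 N, if the wrist force passes 120 N, or if a joint passes its speed limit or range.

## Working session

There is one attempt and no reset: what is moved stays moved. The work goes in short steps, Python scripts to look and compute and a shell command to move; the robot and the scene stay as the last step left them, time stands still between calls to the robot, and variables do not carry over. Pictures are saved under pics/ and viewed, about 12 in all and at most 16, crops included, and the job is handed in when it is done.

```bash
mkdir -p pics && ls && python3 - <<'E'
from bench import r, eyes
import cv2
s=r.read_state()
print(s['time'],s['ee_pos'],s['eef_rot'],s['width'])
for n in('top','side'):
    cv2.imwrite(f'pics/{n}0.png',eyes.camera(n)); c=eyes.calibration(n); print(n,c)
E
```

```text
pics
0.0 [ 0.24833765 -0.57316498  0.23280537] [ 9.79179673e-01  2.02994422e-01 -1.39222213e-04 -6.42269639e-04] 0.08719770803601605
top {'fx': 422.8607469769497, 'fy': 422.8607469769497, 'cx': 286.392177512395, 'cy': 208.66712777720355, 'R': array([[ 0.00814684, -0.99866681,  0.05097295],
       [-0.99527722, -0.01302909, -0.09619513],
       [ 0.09673101, -0.04994853, -0.99405647]]), 't': array([-0.03348123,  0.54958044,  0.62573203])}
side {'fx': 392.6786391629997, 'fy': 392.6786391629997, 'cx': 279.47489531820173, 'cy': 215.33558149828403, 'R': array([[ 0.78542069, -0.61844515, -0.02529699],
       [-0.33877408, -0.39531698, -0.85378956],
       [ 0.51802168,  0.67915395, -0.52000332]]), 't': array([-0.43290253,  0.20840931,  0.36013693])}
```

View pics/top0.png

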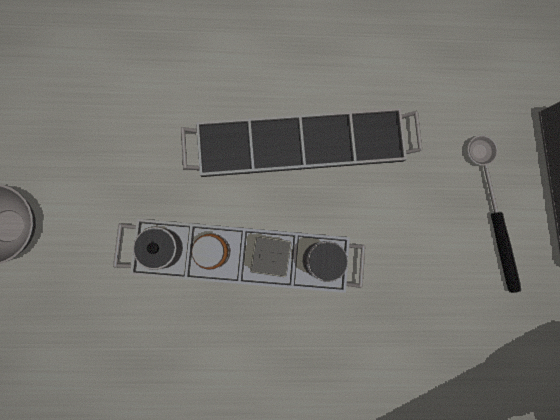

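View pics/side0.png

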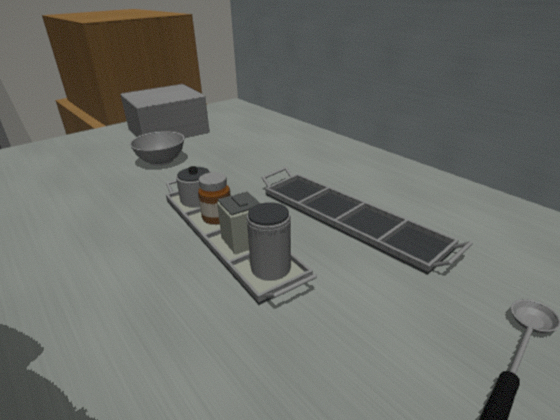

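The top view has image up = +x and image left = +y. The full rack is the nearer one, and left to right it holds the low pot (knob at 153,248), jar (209,251), tub (269,256) and tall pot (327,261). The empty rack is the farther one, at about (302,142). The side view confirms the order. Next I'll measure them.

```bash
cat > h.py <<'E'
import numpy as np, cv2
from bench import r, eyes
def ray(n,uv,z):
    c=eyes.calibration(n); R=np.array(c['R']);t=np.array(c['t'])
    o=-R.T@t; d=R.T@np.array([(uv[0]-c['cx'])/c['fx'],(uv[1]-c['cy'])/c['fy'],1.])
    return (o+d*(z-o[2])/d[2])[:2]
def proj(n,X):
    c=eyes.calibration(n); p=np.array(c['R'])@np.array(X)+np.array(c['t'])
    return np.array([c['fx']*p[0]/p[2]+c['cx'],c['fy']*p[1]/p[2]+c['cy']])
E
python3 - <<'E'
from h import *
im=cv2.imread('pics/top0.png'); g=cv2.cvtColor(im,cv2.COLOR_BGR2GRAY)
print(g[140,195:425:1].tolist()); print(g[100:185,300-20].tolist())
big=cv2.resize(im[100:300,110:430],None,fx=2.5,fy=2.5,interpolation=cv2.INTER_CUBIC)
cv2.imwrite('pics/crop.png',cv2.convertScaleAbs(big,alpha=1.7))
m=((g<62)*255).astype('uint8'); m[:100]=0;m[190:]=0
cs,_=cv2.findContours(m,cv2.RETR_EXTERNAL,cv2.CHAIN_APPROX_NONE)
for c in cs:
    if cv2.contourArea(c)>300:print(cv2.contourArea(c),cv2.minAreaRect(c))
E
```

```text
[131, 126, 111, 135, 136, 55, 53, 55, 57, 57, 54, 57, 54, 52, 55, 57, 59, 55, 57, 59, 53, 57, 58, 58, 54, 53, 57, 55, 54, 57, 57, 55, 58, 52, 54, 56, 57, 59, 55, 57, 62, 60, 56, 55, 58, 57, 58, 59, 57, 57, 55, 57, 46, 41, 84, 146, 138, 78, 53, 53, 55, 56, 58, 56, 57, 58, 55, 59, 60, 57, 51, 57, 55, 59, 60, 58, 60, 52, 61, 55, 58, 57, 59, 62, 62, 60, 58, 56, 60, 55, 61, 58, 59, 58, 62, 51, 56, 57, 61, 60, 62, 59, 58, 54, 35, 52, 125, 136, 112, 59, 58, 59, 60, 59, 57, 56, 61, 55, 58, 59, 54, 61, 59, 60, 60, 60, 54, 59, 54, 63, 55, 58, 59, 60, 60, 59, 54, 60, 58, 55, 59, 63, 59, 53, 61, 55, 59, 63, 55, 54, 50, 54, 55, 59, 53, 31, 70, 142, 141, 98, 58, 60, 56, 59, 58, 53, 52, 53, 58, 59, 57, 54, 50, 57, 56, 60, 52, 60, 60, 53, 54, 54, 53, 53, 55, 58, 55, 53, 58, 59, 53, 57, 59, 55, 61, 54, 55, 58, 54, 59, 52, 61, 60, 57, 32, 38, 54, 102, 138, 130, 127, 131, 125, 80, 77, 91, 129, 135, 132, 131, 132, 128, 86, 98, 129, 122, 104, 129, 135, 132]
[128, 129, 132, 132, 129, 133, 129, 131, 128, 128, 137, 132, 130, 131, 131, 132, 135, 137, 108, 51, 47, 52, 59, 58, 59, 57, 53, 63, 66, 57, 55, 51, 56, 55, 55, 54, 62, 56, 59, 52, 60, 60, 53, 58, 57, 60, 59, 52, 57, 56, 59, 57, 54, 59, 65, 63, 56, 57, 63, 52, 63, 57, 56, 55, 60, 58, 84, 137, 141, 84, 47, 124, 132, 129, 129, 129, 127, 129, 132, 128, 129, 129, 133, 127, 126]
2185.5 ((224.7899932861328, 146.25296020507812), (47.23125076293945, 48.70510482788086), 86.09950256347656)
2120.0 ((276.4172668457031, 142.5069122314453), (47.0867919921875, 47.91724395751953), 85.2363510131836)
2076.0 ((327.2117614746094, 138.75294494628906), (46.631473541259766, 47.70522689819336), 85.60128784179688)
2034.0 ((377.45904541015625, 135.0491943359375), (46.35430145263672, 47.078582763671875), 84.80557250976562)
1240.5 ((548.5, 145.5), (87.0, 21.0), 90.0)
```

View pics/crop.png

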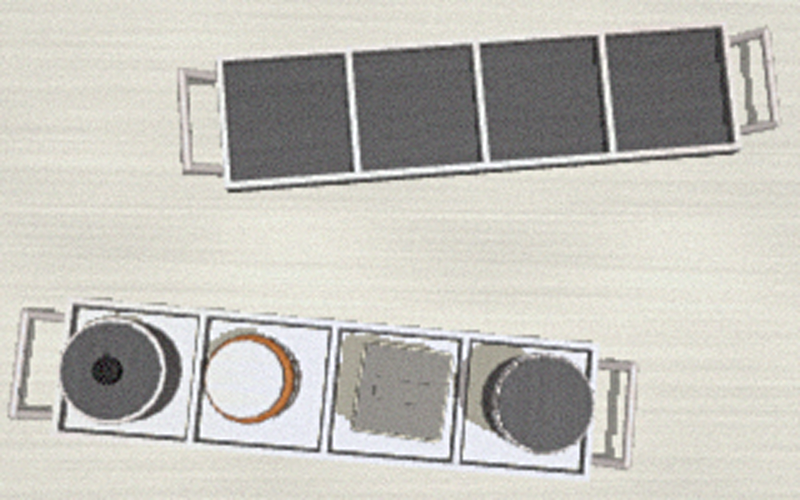

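The crop shows all lids clearly: low pot knob (107,370), jar cap (245,379), tub lid (403,391), tall lid (543,404). The rack outlines are crisp too, so I'll convert them to world positions.

```bash
python3 - <<'E'
from h import *
C=lambda u,v:np.array([u,v])/2.5+[110,100]
print('empty bays'); 
B=[ray('top',p,.011) for p in [(224.8,146.25),(276.4,142.5),(327.2,138.75),(377.5,135.05)]]
for b in B: print(b.round(4))
d=B[0]-B[3]; print('len',np.linalg.norm(d),'yaw',np.arctan2(-d[0],d[1]), 'c',np.mean(B,0))
print('full corners')
K=[ray('top',C(*p),.016) for p in [(72,302),(593,343),(588,474),(57,432)]]
for k in K: print(k.round(4))
e=(K[0]+K[3]-K[1]-K[2])/2; c=np.mean(K,0); print('len',np.linalg.norm(e),'wid',np.linalg.norm(K[0]-K[3]),'yaw',np.arctan2(-e[0],e[1]),'c',c)
y=e/np.linalg.norm(e); x=np.array([y[1],-y[0]])
for n,p,z in [('low',(107,370),.074),('lowlid',(112,369),.063),('jar',(245,379),.084),('tub',(403,391),.083),('tall',(543,404),.1)]:
    w=ray('top',C(*p),z); print(n,w.round(4),'rack xy',((w-c)@x).round(4),((w-c)@y).round(4))
q=[ray('top',C(*p),.083) for p in [(362,338),(453,352),(440,442),(352,430)]]
t=(q[0]+q[3]-q[1]-q[2])/2; t2=(q[0]+q[1]-q[2]-q[3])/2
print('tub',np.linalg.norm(t),np.arctan2(-t[0],t[1]),np.linalg.norm(t2),np.arctan2(t2[1],t2[0]))
# side cross-check: tub centre lid, tall lid centre
for n,p,z in [('tall',(269,213),.1),('low knob',(193,170),.074)]:
    print(n,ray('side',p,z).round(4))
E
```

```text
empty bays
[0.6502 0.0707]
[ 0.658  -0.0115]
[ 0.666  -0.0936]
[ 0.6739 -0.1761]
len 0.24787106339854725 yaw 0.09587339472252226 c [ 0.66202219 -0.05263714]
full corners
[0.5293 0.1992]
[ 0.5072 -0.1243]
[ 0.4259 -0.1207]
[0.45   0.2049]
len 0.3253711676872036 wid 0.07951152722915829 yaw -0.07101778355519621 c [0.47806818 0.0397377 ]
low [0.4877 0.1613] rack xy 0.0009 0.1219
lowlid [0.4883 0.1613] rack xy 0.0015 0.122
jar [0.4833 0.0833] rack xy 0.0022 0.0438
tub [ 0.4773 -0.0042] rack xy 0.0024 -0.0439
tall [ 0.4711 -0.0802] rack xy 0.0016 -0.1202
tub 0.050441397793390935 -0.1360258884526283 0.05082017805636826 -0.11477214279886656
tall [ 0.4708 -0.0848]
low knob [0.483  0.1503]
```

Everything matches the given sizes: pitch about 82 mm, containers within 3 mm of their bay centres, z from the spec.

| Container | Pick (x, y) | Target (x, y) |
|---|---|---|
| tall_pot | (.471, -.080) | (.650, .071) |
| square_tub | (.477, -.004), yaw -0.125 | (.658, -.012), yaw +0.096 |
| jar | (.483, .083) | (.666, -.094) |
| low_pot | (.488, .161) | (.674, -.176) |

I'll open the jaws along x and start the approach.

```bash
python3 -m inch '{"translation":[[0.1,0.25,0],[0.25,0.6,0],[0.4,0.9,0],[0.45,1,0],[0.45,1,0]],"rot":[[0,0,0.06],[0,0,0.12],[0,0,0.18],[0,0,0.22],[0,0,0.22]],"jaw":[87,87,87,87,87]}' 25 && python3 -m inch '{"translation":[[0.1,0.25,0],[0.25,0.6,0],[0.4,0.9,0],[0.45,1,0],[0.45,1,0]],"rot":[[0,0,0.06],[0,0,0.12],[0,0,0.18],[0,0,0.22],[0,0,0.22]],"jaw":[87,87,87,87,87]}'
```

```text
time: 0.6
ee_pos: [0.2943, -0.472, 0.2329]
eef_rot: [0.949, 0.316, -0.0, -0.001]
ft_force: [-0.4, -0.7, -0.4]
width: 0.0868
time: 1.1
ee_pos: [0.3395, -0.3721, 0.233]
eef_rot: [0.906, 0.423, -0.0, -0.0]
ft_force: [0.1, -0.7, 0.4]
width: 0.0866
```

```bash
python3 -m inch '{"translation":[[0.1,0.25,0],[0.25,0.6,0],[0.4,0.9,0],[0.44,0.98,0],[0.44,0.98,0]],"rot":[[0,0,0.06],[0,0,0.12],[0,0,0.18],[0,0,0.22],[0,0,0.22]],"jaw":[87,87,87,87,87]}' && python3 -m inch '{"translation":[[0.1,0.25,0],[0.25,0.6,0],[0.4,0.9,0],[0.44,0.98,0],[0.44,0.98,0]],"rot":[[0,0,0.06],[0,0,0.12],[0,0,0.18],[0,0,0.22],[0,0,0.22]],"jaw":[87,87,87,87,87]}' && python3 -m inch '{"translation":[[0.1,0.25,0],[0.25,0.6,-0.1],[0.4,0.9,-0.3],[0.44,0.96,-0.5],[0.44,0.96,-0.5],[0.44,0.96,-0.5]],"rot":[[0,0,0.06],[0,0,0.12],[0,0,0.18],[0,0,0.22],[0,0,0.22],[0,0,0.22]],"jaw":[87,87,87,87,87,87]}'
```

```text
time: 1.6
ee_pos: [0.3837, -0.2744, 0.2331]
eef_rot: [0.851, 0.525, -0.0, -0.0]
ft_force: [-0.0, 0.3, -0.2]
width: 0.087
time: 2.1
ee_pos: [0.4279, -0.1765, 0.2331]
eef_rot: [0.785, 0.619, -0.0, -0.0]
ft_force: [-0.4, -0.8, -0.2]
width: 0.0872
time: 2.7
ee_pos: [0.4716, -0.0821, 0.1833]
eef_rot: [0.71, 0.704, -0.001, -0.001]
ft_force: [-0.9, -0.8, 1.2]
width: 0.0873
```

```bash
python3 -m inch '{"translation":[[0,0.02,-0.3],[0,0.02,-0.66],[0,0.02,-0.66],[0,0.02,-0.66]],"rot":[[0,0,0],[0,0,0],[0,0,0],[0,0,0]],"jaw":[87,87,87,87]}' && python3 -c "
from h import *
cv2.imwrite('pics/a.png',np.hstack([eyes.camera('side')[130:330,100:400],eyes.camera('top')[160:360,180:480]]))"
```

```text
time: 3.1
ee_pos: [0.4717, -0.0813, 0.1185]
eef_rot: [0.711, 0.703, -0.001, -0.0]
ft_force: [1.0, 0.8, 0.3]
width: 0.0869
```

View pics/a.png

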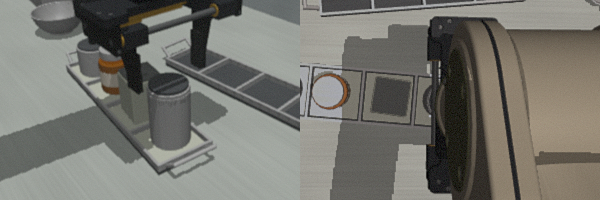

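In the side view the two fingers (tips near 136,95 and 200,65 in the crop) stand above and behind the tall pot at (170,110). I'll compare that with the projected tip positions.

```bash
python3 - <<'E'
from h import *
for dx in(-.0435,-.0585,.0435,.0585): print(dx,(proj('side',[.4717+dx,-.0813,.1075])-[100,130]).round(1))
print('pot top',(proj('side',[.471,-.080,.1])-[100,130]).round(1), 'base', (proj('side',[.471,-.080,.01])-[100,130]).round(1))
E
```

```text
-0.0435 [138.6  88.4]
-0.0585 [127.9  92.8]
0.0435 [194.2  65.7]
0.0585 [202.8  62.2]
pot top [166.8  81.5] base [169.6 137.2]
```

The projections agree with the picture, so the fingers straddle the pot. Next I descend, grip and lift.

```bash
python3 -m inch '{"translation":[[0,0,-0.2],[0,0,-0.45],[0,0,-0.66],[0,0,-0.66],[0,0,-0.66],[0,0,-0.66],[0,0,-0.66],[0,0,-0.66],[0,0,-0.66],[0,0,-0.66]],"rot":[[0,0,0],[0,0,0],[0,0,0],[0,0,0],[0,0,0],[0,0,0],[0,0,0],[0,0,0],[0,0,0],[0,0,0]],"jaw":[87,87,87,87,45,45,45,45,45,45]}' 25 && python3 -m inch '{"translation":[[0,0,0],[0,0,0.15],[0,0,0.4],[0,0,0.7],[0,0,1],[0,0,1]],"rot":[[0,0,0],[0,0,0],[0,0,0],[0,0,0],[0,0,0],[0,0,0]],"jaw":[45,45,45,45,45,45]}'
```

```text
time: 4.2
ee_pos: [0.4727, -0.081, 0.0539]
eef_rot: [0.711, 0.704, -0.0, 0.001]
ft_force: [-2.3, -0.2, 6.7]
width: 0.0561
time: 4.8
ee_pos: [0.4748, -0.0812, 0.1574]
eef_rot: [0.71, 0.704, 0.001, 0.003]
ft_force: [0.4, -0.2, -2.0]
width: 0.0557
```

```bash
python3 -m inch '{"translation":[[0.1,0.05,0],[0.3,0.15,0],[0.55,0.3,0],[0.8,0.45,0],[0.95,0.55,0],[1,0.6,0],[1,0.6,0]],"rot":[[0,0,0],[0,0,0],[0,0,0],[0,0,0],[0,0,0],[0,0,0],[0,0,0]],"jaw":[45,45,45,45,45,45,45]}' && python3 -m inch '{"translation":[[0.1,0.1,0],[0.25,0.3,0],[0.45,0.55,0],[0.6,0.75,0],[0.7,0.88,0],[0.75,0.92,0],[0.75,0.92,0],[0.75,0.92,0]],"rot":[[0,0,0],[0,0,0],[0,0,0],[0,0,0],[0,0,0],[0,0,0],[0,0,0],[0,0,0]],"jaw":[45,45,45,45,45,45,45,45]}' && python3 -m inch '{"translation":[[0,0,-0.15],[0,0,-0.35],[0,0,-0.6],[0,0,-0.8],[0,0,-0.87],[0,0,-0.87],[0,0,-0.87]],"rot":[[0,0,0],[0,0,0],[0,0,0],[0,0,0],[0,0,0],[0,0,0],[0,0,0]],"jaw":[45,45,45,45,45,45,45]}' && python3 -c "
from h import *
cv2.imwrite('pics/b.png',np.hstack([eyes.camera('side')[130:330,150:550],eyes.camera('top')[60:260,100:500]]))"
```

```text
time: 5.5
ee_pos: [0.5747, -0.0199, 0.156]
eef_rot: [0.71, 0.704, 0.001, 0.002]
ft_force: [-0.3, 0.6, -1.9]
width: 0.0554
time: 6.3
ee_pos: [0.6495, 0.0709, 0.1558]
eef_rot: [0.71, 0.704, 0.001, 0.002]
ft_force: [-0.6, 0.1, -2.0]
width: 0.0557
time: 7.0
ee_pos: [0.6499, 0.0707, 0.0696]
eef_rot: [0.71, 0.704, 0.001, 0.003]
ft_force: [0.4, 0.7, -1.1]
width: 0.0559
```

View pics/b.png

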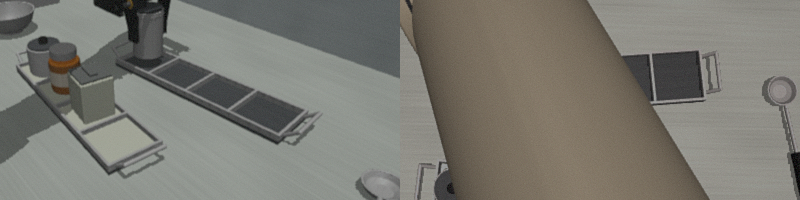

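The pot hangs over the leftmost bay at (150,55) in the crop, and the rest of the row is undisturbed. I'll lower it, release and rise.

```bash
python3 -m inch '{"translation":[[0,0,-0.07],[0,0,-0.14],[0,0,-0.19],[0,0,-0.19],[0,0,-0.19],[0,0,-0.19],[0,0,-0.19],[0,0,-0.19],[0,0,-0.19]],"rot":[[0,0,0],[0,0,0],[0,0,0],[0,0,0],[0,0,0],[0,0,0],[0,0,0],[0,0,0],[0,0,0]],"jaw":[45,45,45,45,45,87,87,87,87]}' && python3 -m inch '{"translation":[[0,0,0.2],[0,0,0.5],[0,0,0.9],[0,0,1],[0,0,1]],"rot":[[0,0,0],[0,0,0],[0,0,0],[0,0,0],[0,0,0]],"jaw":[87,87,87,87,87]}'
```

```text
time: 8.0
ee_pos: [0.6503, 0.071, 0.0513]
eef_rot: [0.71, 0.704, 0.002, 0.003]
ft_force: [0.4, 0.1, 0.1]
width: 0.0797
time: 8.5
ee_pos: [0.6514, 0.0713, 0.1535]
eef_rot: [0.71, 0.704, 0.003, 0.004]
ft_force: [0.3, 0.2, 0.3]
width: 0.087
```

```bash
python3 -m inch '{"translation":[[-0.2,-0.1,0],[-0.5,-0.2,0],[-0.8,-0.3,0],[-1,-0.4,0],[-1,-0.4,0]],"rot":[[0,0.01,-0.03],[0,0.01,-0.06],[0,0.01,-0.09],[0,0.01,-0.11],[0,0.01,-0.11]],"jaw":[87,87,87,87,87]}' && python3 -m inch '{"translation":[[-0.2,-0.1,0],[-0.5,-0.25,-0.1],[-0.74,-0.35,-0.3],[-0.74,-0.35,-0.35],[-0.74,-0.35,-0.35],[-0.74,-0.35,-0.35]],"rot":[[0,0,0],[0,0,0],[0,0,0],[0,0,0],[0,0,0],[0,0,0]],"jaw":[87,87,87,87,87,87]}' && python3 -c "
from h import *
cv2.imwrite('pics/c.png',np.hstack([eyes.camera('side')[130:330,150:550],eyes.camera('top')[60:260,100:500]]))"
```

```text
time: 9.0
ee_pos: [0.5488, 0.0293, 0.152]
eef_rot: [0.751, 0.661, -0.003, 0.001]
ft_force: [-0.7, -0.6, 0.6]
width: 0.0871
time: 9.6
ee_pos: [0.4758, -0.005, 0.1172]
eef_rot: [0.75, 0.661, -0.002, 0.0]
ft_force: [0.2, -0.2, -0.2]
width: 0.0869
```

View pics/c.png

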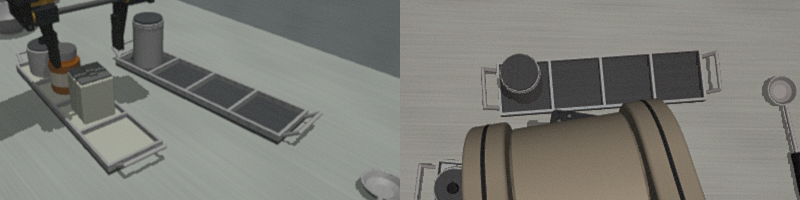

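The tall pot stands in the left bay with its lid at (221,136) in the full top picture. The fingers straddle the tub at (90,85) in the side crop. Now I'll pick the tub.

```bash
python3 -m inch '{"translation":[[0.01,0,-0.2],[0.01,0,-0.5],[0.01,0,-0.75],[0.01,0,-0.75],[0.01,0,-0.75],[0.01,0,-0.75],[0.01,0,-0.75],[0.01,0,-0.75],[0.01,0,-0.75],[0.01,0,-0.75]],"rot":[[0,0,0],[0,0,0],[0,0,0],[0,0,0],[0,0,0],[0,0,0],[0,0,0],[0,0,0],[0,0,0],[0,0,0]],"jaw":[87,87,87,87,40,40,40,40,40,40]}' 25 && python3 -m inch '{"translation":[[0,0,0],[0,0,0.15],[0,0,0.4],[0,0,0.7],[0,0,1],[0,0,1]],"rot":[[0,0,0],[0,0,0],[0,0,0],[0,0,0],[0,0,0],[0,0,0]],"jaw":[40,40,40,40,40,40]}'
```

```text
time: 10.7
ee_pos: [0.4771, -0.005, 0.0429]
eef_rot: [0.75, 0.661, -0.002, 0.001]
ft_force: [-2.1, -0.7, 3.4]
width: 0.0521
time: 11.3
ee_pos: [0.479, -0.0049, 0.1462]
eef_rot: [0.75, 0.661, -0.0, 0.003]
ft_force: [0.8, 0.1, -3.7]
width: 0.0519
```

```bash
python3 -m inch '{"translation":[[0.1,0,0],[0.3,0,0],[0.55,0,0],[0.8,0,0],[0.95,0,0],[1,0,0],[1,0,0]],"rot":[[0,0,0.02],[0,0,0.05],[0,0,0.1],[0,0,0.15],[0,0,0.19],[0,0,0.21],[0,0,0.21]],"jaw":[40,40,40,40,40,40,40]}' && python3 -m inch '{"translation":[[0.1,0,0],[0.3,-0.03,0],[0.5,-0.06,0],[0.7,-0.08,0],[0.79,-0.08,0],[0.79,-0.08,0],[0.79,-0.08,0]],"rot":[[0,0,0],[0,0,0],[0,0,0],[0,0,0],[0,0,0],[0,0,0],[0,0,0]],"jaw":[40,40,40,40,40,40,40]}' && python3 -m inch '{"translation":[[0,0,-0.15],[0,0,-0.35],[0,0,-0.6],[0,0,-0.8],[0,0,-0.87],[0,0,-0.87],[0,0,-0.87]],"rot":[[0,0,0],[0,0,0],[0,0,0],[0,0,0],[0,0,0],[0,0,0],[0,0,0]],"jaw":[40,40,40,40,40,40,40]}'
```

```text
time: 12.0
ee_pos: [0.5789, -0.0047, 0.1445]
eef_rot: [0.673, 0.74, -0.0, 0.002]
ft_force: [-0.6, -0.3, -3.2]
width: 0.052
time: 12.7
ee_pos: [0.6572, -0.0123, 0.1442]
eef_rot: [0.673, 0.74, -0.001, 0.001]
ft_force: [-0.1, 0.7, -2.8]
width: 0.0522
time: 13.4
ee_pos: [0.6575, -0.0121, 0.0581]
eef_rot: [0.673, 0.74, -0.0, 0.002]
ft_force: [-0.1, -1.1, -2.4]
width: 0.052
```

```bash
python3 -m inch '{"translation":[[0,0,-0.07],[0,0,-0.14],[0,0,-0.19],[0,0,-0.19],[0,0,-0.19],[0,0,-0.19],[0,0,-0.19],[0,0,-0.19],[0,0,-0.19]],"rot":[[0,0,0],[0,0,0],[0,0,0],[0,0,0],[0,0,0],[0,0,0],[0,0,0],[0,0,0],[0,0,0]],"jaw":[40,40,40,40,40,87,87,87,87]}' && python3 -m inch '{"translation":[[0,0,0.2],[0,0,0.5],[0,0,0.9],[0,0,1],[0,0,1]],"rot":[[0,0,0],[0,0,0],[0,0,0],[0,0,0],[0,0,0]],"jaw":[87,87,87,87,87]}'
```

```text
time: 14.3
ee_pos: [0.6576, -0.0122, 0.0393]
eef_rot: [0.673, 0.74, -0.0, 0.002]
ft_force: [-0.2, 0.1, -0.6]
width: 0.0761
time: 14.8
ee_pos: [0.6588, -0.012, 0.1416]
eef_rot: [0.673, 0.74, 0.001, 0.004]
ft_force: [0.4, -0.3, -0.3]
width: 0.0867
```

```bash
python3 -m inch '{"translation":[[-0.2,0,0],[-0.5,0.1,0],[-0.8,0.3,0],[-1,0.4,0],[-1,0.4,0]],"rot":[[0,0.007,-0.03],[0,0.007,-0.06],[0,0.007,-0.09],[0,0.007,-0.09],[0,0.007,-0.09]],"jaw":[87,87,87,87,87]}' && python3 -m inch '{"translation":[[-0.2,0.15,0],[-0.5,0.4,-0.1],[-0.75,0.55,-0.2],[-0.75,0.55,-0.25],[-0.75,0.55,-0.25],[-0.75,0.55,-0.25]],"rot":[[0,0,0],[0,0,0],[0,0,0],[0,0,0],[0,0,0],[0,0,0]],"jaw":[87,87,87,87,87,87]}' && python3 -c "
from h import *
cv2.imwrite('pics/d.png',np.hstack([eyes.camera('side')[100:300,150:550],eyes.camera('top')[60:260,100:500]]))"
```

```text
time: 15.3
ee_pos: [0.556, 0.0296, 0.1403]
eef_rot: [0.706, 0.708, -0.003, 0.0]
ft_force: [1.0, -0.1, 1.1]
width: 0.0869
time: 15.9
ee_pos: [0.4819, 0.0838, 0.1151]
eef_rot: [0.706, 0.708, -0.003, -0.0]
ft_force: [0.3, -0.3, 0.4]
width: 0.0868
```

View pics/d.png

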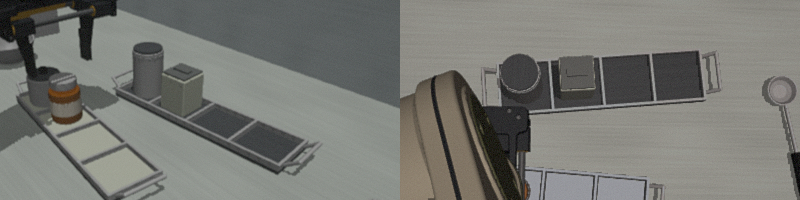

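The tall pot (147,68 in the side crop) and the tub (183,88) stand in their bays. The fingers straddle the jar at (65,95). Now the jar.

```bash
python3 -m inch '{"translation":[[0.01,0,-0.2],[0.01,0,-0.5],[0.01,0,-0.77],[0.01,0,-0.77],[0.01,0,-0.77],[0.01,0,-0.77],[0.01,0,-0.77],[0.01,0,-0.77],[0.01,0,-0.77],[0.01,0,-0.77]],"rot":[[0,0,0],[0,0,0],[0,0,0],[0,0,0],[0,0,0],[0,0,0],[0,0,0],[0,0,0],[0,0,0],[0,0,0]],"jaw":[87,87,87,87,40,40,40,40,40,40]}' 25 && python3 -m inch '{"translation":[[0,0,0],[0,0,0.15],[0,0,0.4],[0,0,0.7],[0,0,1],[0,0,1]],"rot":[[0,0,0],[0,0,0],[0,0,0],[0,0,0],[0,0,0],[0,0,0]],"jaw":[40,40,40,40,40,40]}'
```

```text
time: 17.0
ee_pos: [0.4833, 0.084, 0.0388]
eef_rot: [0.706, 0.708, -0.002, 0.0]
ft_force: [-1.4, -0.9, 3.4]
width: 0.051
time: 17.6
ee_pos: [0.4852, 0.0847, 0.1431]
eef_rot: [0.706, 0.708, 0.0, 0.002]
ft_force: [0.2, 0.4, -3.4]
width: 0.0517
```

```bash
python3 -m inch '{"translation":[[0.08,-0.1,0],[0.25,-0.3,0],[0.45,-0.55,0],[0.65,-0.8,0],[0.75,-0.95,0],[0.8,-1,0],[0.8,-1,0]],"rot":[[0,0,0],[0,0,0.02],[0,0,0.04],[0,0,0.06],[0,0,0.08],[0,0,0.09],[0,0,0.09]],"jaw":[40,40,40,40,40,40,40]}' && python3 -m inch '{"translation":[[0.15,-0.1,0],[0.35,-0.25,0],[0.6,-0.45,0],[0.85,-0.65,0],[0.95,-0.75,0],[1,-0.79,0],[1,-0.79,0],[1,-0.79,0]],"rot":[[0,0,0],[0,0,0],[0,0,0],[0,0,0],[0,0,0],[0,0,0],[0,0,0],[0,0,0]],"jaw":[40,40,40,40,40,40,40,40]}' && python3 -m inch '{"translation":[[0,0,-0.15],[0,0,-0.35],[0,0,-0.6],[0,0,-0.8],[0,0,-0.87],[0,0,-0.87],[0,0,-0.87]],"rot":[[0,0,0],[0,0,0],[0,0,0],[0,0,0],[0,0,0],[0,0,0],[0,0,0]],"jaw":[40,40,40,40,40,40,40]}'
```

```text
time: 18.3
ee_pos: [0.5651, -0.0161, 0.1419]
eef_rot: [0.673, 0.74, -0.0, 0.001]
ft_force: [0.4, 0.2, -3.0]
width: 0.0515
time: 19.1
ee_pos: [0.6644, -0.0934, 0.1418]
eef_rot: [0.672, 0.74, -0.0, 0.001]
ft_force: [-0.5, 0.4, -3.7]
width: 0.0513
time: 19.8
ee_pos: [0.6648, -0.0931, 0.0557]
eef_rot: [0.672, 0.741, 0.0, 0.001]
ft_force: [0.4, -0.5, -3.4]
width: 0.0517
```

```bash
python3 -m inch '{"translation":[[0.01,0,-0.07],[0.01,0,-0.14],[0.01,0,-0.205],[0.01,0,-0.205],[0.01,0,-0.205],[0.01,0,-0.205],[0.01,0,-0.205],[0.01,0,-0.205],[0.01,0,-0.205]],"rot":[[0,0,0],[0,0,0],[0,0,0],[0,0,0],[0,0,0],[0,0,0],[0,0,0],[0,0,0],[0,0,0]],"jaw":[40,40,40,40,40,87,87,87,87]}' && python3 -m inch '{"translation":[[0,0,0.2],[0,0,0.5],[0,0,0.9],[0,0,1],[0,0,1]],"rot":[[0,0,0],[0,0,0],[0,0,0],[0,0,0],[0,0,0]],"jaw":[87,87,87,87,87]}'
```

```text
time: 20.7
ee_pos: [0.666, -0.0931, 0.0355]
eef_rot: [0.672, 0.741, 0.0, 0.002]
ft_force: [0.7, 0.3, 0.3]
width: 0.0758
time: 21.2
ee_pos: [0.6673, -0.0931, 0.1379]
eef_rot: [0.672, 0.741, 0.002, 0.003]
ft_force: [0.7, 0.6, 0.1]
width: 0.0867
```

```bash
python3 -m inch '{"translation":[[-0.2,0,0],[-0.5,0.2,0],[-0.8,0.4,0],[-1,0.6,0],[-1,0.6,0]],"rot":[[0,0.006,-0.03],[0,0.006,-0.06],[0,0.006,-0.09],[0,0.006,-0.09],[0,0.006,-0.09]],"jaw":[87,87,87,87,87]}' && python3 -m inch '{"translation":[[-0.2,0.25,0],[-0.35,0.55,0],[-0.5,0.9,0],[-0.5,1,0],[-0.5,1,0]],"rot":[[0,0,0],[0,0,0],[0,0,0],[0,0,0],[0,0,0]],"jaw":[87,87,87,87,87]}' && python3 -m inch '{"translation":[[-0.1,0.25,0],[-0.2,0.55,0],[-0.27,0.9,-0.1],[-0.27,0.94,-0.23],[-0.27,0.94,-0.23],[-0.27,0.94,-0.23]],"rot":[[0,0,0],[0,0,0],[0,0,0],[0,0,0],[0,0,0],[0,0,0]],"jaw":[87,87,87,87,87,87]}' && python3 -c "
from h import *
cv2.imwrite('pics/e.png',np.hstack([eyes.camera('side')[100:300,150:550],eyes.camera('top')[60:260,100:500]]))"
```

```text
time: 21.7
ee_pos: [0.5645, -0.03, 0.1367]
eef_rot: [0.705, 0.709, -0.002, -0.0]
ft_force: [-0.1, -0.1, 0.7]
width: 0.0869
time: 22.2
ee_pos: [0.5142, 0.0712, 0.136]
eef_rot: [0.704, 0.71, -0.002, -0.0]
ft_force: [0.6, -0.4, 0.1]
width: 0.0871
time: 22.8
ee_pos: [0.4878, 0.1632, 0.1125]
eef_rot: [0.704, 0.71, -0.002, -0.001]
ft_force: [0.1, -0.8, 0.4]
width: 0.0868
```

View pics/e.png

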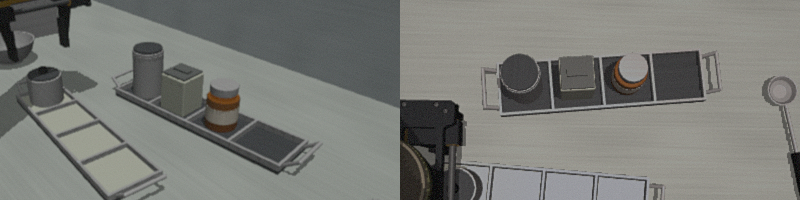

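Tall pot, tub and jar stand in bays 1–3. The fingers straddle the low pot, whose knob is at (45,72) in the side crop. I'll check the low pot's y before closing, since the side reading earlier differed by 11 mm.

```bash
python3 - <<'E'
from h import *
for X in([.488,.161,.074],[.488,.151,.074],[.488,.161,.010]): print(proj('side',X).round(1))
im=eyes.camera('side'); cv2.imwrite('pics/f.png',cv2.resize(cv2.convertScaleAbs(im[150:230,140:260],alpha=1.5),None,fx=5,fy=5,interpolation=cv2.INTER_CUBIC))
E
```

```text
[192.7 167.2]
[195.4 169.1]
[197.6 199.4]
```

View pics/f.png

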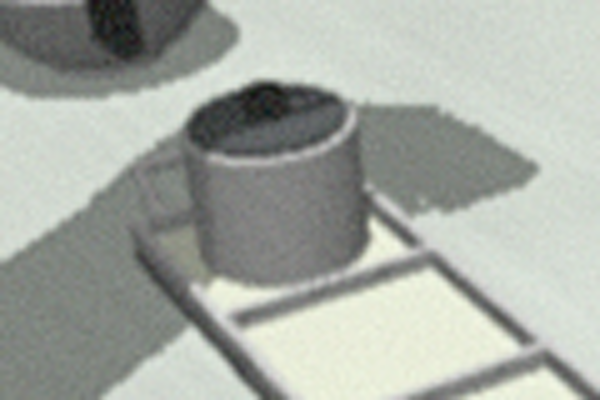

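The knob top is at (193,167), which matches the projection of the top-view estimate. Picking the low pot.

```bash
python3 -m inch '{"translation":[[0,-0.02,-0.2],[0,-0.02,-0.5],[0,-0.02,-0.74],[0,-0.02,-0.74],[0,-0.02,-0.74],[0,-0.02,-0.74],[0,-0.02,-0.74],[0,-0.02,-0.74],[0,-0.02,-0.74],[0,-0.02,-0.74]],"rot":[[0,0,0],[0,0,0],[0,0,0],[0,0,0],[0,0,0],[0,0,0],[0,0,0],[0,0,0],[0,0,0],[0,0,0]],"jaw":[87,87,87,87,50,50,50,50,50,50]}' 25 && python3 -m inch '{"translation":[[0,0,0],[0,0,0.15],[0,0,0.4],[0,0,0.7],[0,0,1],[0,0,1]],"rot":[[0,0,0],[0,0,0],[0,0,0],[0,0,0],[0,0,0],[0,0,0]],"jaw":[50,50,50,50,50,50]}'
```

```text
time: 23.95
ee_pos: [0.4885, 0.1618, 0.0402]
eef_rot: [0.705, 0.71, -0.001, 0.0]
ft_force: [-2.2, -1.2, 6.9]
width: 0.0613
time: 24.55
ee_pos: [0.4905, 0.163, 0.1449]
eef_rot: [0.704, 0.71, 0.002, 0.002]
ft_force: [0.4, 0.3, -1.7]
width: 0.0615
```

```bash
python3 -m inch '{"translation":[[0.05,-0.1,0],[0.15,-0.3,0],[0.3,-0.6,0],[0.45,-0.9,0],[0.5,-1,0],[0.5,-1,0]],"rot":[[0,0,0],[0,0,0.02],[0,0,0.04],[0,0,0.06],[0,0,0.08],[0,0,0.09]],"jaw":[50,50,50,50,50,50]}' && python3 -m inch '{"translation":[[0.05,-0.1,0],[0.1,-0.3,0],[0.2,-0.6,0],[0.3,-0.9,0],[0.3,-1,0],[0.3,-1,0]],"rot":[[0,0,0],[0,0,0],[0,0,0],[0,0,0],[0,0,0],[0,0,0]],"jaw":[50,50,50,50,50,50]}' && python3 -m inch '{"translation":[[0.05,-0.1,0],[0.1,-0.3,0],[0.2,-0.6,0],[0.3,-0.9,0],[0.3,-1,0],[0.3,-1,0]],"rot":[[0,0,0],[0,0,0],[0,0,0],[0,0,0],[0,0,0],[0,0,0]],"jaw":[50,50,50,50,50,50]}'
```

```text
time: 25.15
ee_pos: [0.5408, 0.0599, 0.1439]
eef_rot: [0.671, 0.741, 0.001, 0.002]
ft_force: [0.5, 1.3, -2.5]
width: 0.0615
time: 25.75
ee_pos: [0.5705, -0.0417, 0.1434]
eef_rot: [0.672, 0.74, 0.0, 0.001]
ft_force: [0.5, 1.0, -1.8]
width: 0.0616
time: 26.35
ee_pos: [0.6004, -0.1429, 0.143]
eef_rot: [0.673, 0.74, 0.0, 0.001]
ft_force: [0.2, 0.2, -1.7]
width: 0.0615
```

```bash
python3 -m inch '{"translation":[[0.1,-0.05,0],[0.3,-0.15,0],[0.5,-0.25,0],[0.7,-0.33,0],[0.74,-0.33,0],[0.74,-0.33,0],[0.74,-0.33,0]],"rot":[[0,0,0],[0,0,0],[0,0,0],[0,0,0],[0,0,0],[0,0,0],[0,0,0]],"jaw":[50,50,50,50,50,50,50]}' && python3 -m inch '{"translation":[[0,0,-0.15],[0,0,-0.35],[0,0,-0.6],[0,0,-0.8],[0,0,-0.87],[0,0,-0.87],[0,0,-0.87]],"rot":[[0,0,0],[0,0,0],[0,0,0],[0,0,0],[0,0,0],[0,0,0],[0,0,0]],"jaw":[50,50,50,50,50,50,50]}'
```

```text
time: 27.05
ee_pos: [0.674, -0.174, 0.1431]
eef_rot: [0.672, 0.74, 0.0, 0.001]
ft_force: [-0.2, 0.4, -1.8]
width: 0.0612
time: 27.75
ee_pos: [0.6744, -0.1739, 0.0569]
eef_rot: [0.672, 0.74, 0.001, 0.001]
ft_force: [0.5, 0.2, -1.3]
width: 0.0614
```

```bash
python3 -m inch '{"translation":[[0,-0.02,-0.07],[0,-0.02,-0.14],[0,-0.02,-0.205],[0,-0.02,-0.205],[0,-0.02,-0.205],[0,-0.02,-0.205],[0,-0.02,-0.205],[0,-0.02,-0.205],[0,-0.02,-0.205]],"rot":[[0,0,0],[0,0,0],[0,0,0],[0,0,0],[0,0,0],[0,0,0],[0,0,0],[0,0,0],[0,0,0]],"jaw":[50,50,50,50,50,87,87,87,87]}' && python3 -m inch '{"translation":[[0,0,0.2],[0,0,0.5],[0,0,0.9],[0,0,1],[0,0,1]],"rot":[[0,0,0],[0,0,0],[0,0,0],[0,0,0],[0,0,0]],"jaw":[87,87,87,87,87]}' && python3 -m inch '{"translation":[[-0.2,-0.2,0],[-0.5,-0.5,0],[-0.8,-0.8,0],[-1,-1,0],[-1,-1,0]],"rot":[[0,0,0],[0,0,0],[0,0,0],[0,0,0],[0,0,0]],"jaw":[87,87,87,87,87]}' && python3 -m inch '{"translation":[[-0.2,-0.2,0],[-0.5,-0.5,0],[-0.8,-0.8,0],[-1,-1,0],[-1,-1,0],[-1,-1,0],[-1,-1,0]],"rot":[[0,0,0],[0,0,0],[0,0,0],[0,0,0],[0,0,0],[0,0,0],[0,0,0]],"jaw":[87,87,87,87,87,87,87]}' && python3 - <<'E'
from h import *
t=eyes.camera('top'); s=eyes.camera('side'); cv2.imwrite('pics/topz.png',t); 
f=lambda i:cv2.convertScaleAbs(cv2.resize(i,None,fx=2.5,fy=2.5,interpolation=cv2.INTER_CUBIC),alpha=1.6)
cv2.imwrite('pics/g.png',np.vstack([f(t[90:200,170:430]),f(s[120:240,250:510])]))
E
```

```text
time: 28.65
ee_pos: [0.6745, -0.1759, 0.0366]
eef_rot: [0.672, 0.74, 0.001, 0.001]
ft_force: [-0.7, -0.1, 0.4]
width: 0.0833
time: 29.15
ee_pos: [0.6757, -0.176, 0.139]
eef_rot: [0.672, 0.74, 0.002, 0.003]
ft_force: [-0.8, -0.1, 0.1]
width: 0.0872
time: 29.65
ee_pos: [0.5716, -0.281, 0.1371]
eef_rot: [0.675, 0.738, -0.0, 0.002]
ft_force: [0.0, -0.2, 0.2]
width: 0.0869
time: 30.35
ee_pos: [0.4727, -0.3793, 0.1365]
eef_rot: [0.674, 0.739, 0.0, 0.002]
ft_force: [0.2, 1.6, -0.6]
width: 0.0872
```

View pics/g.png

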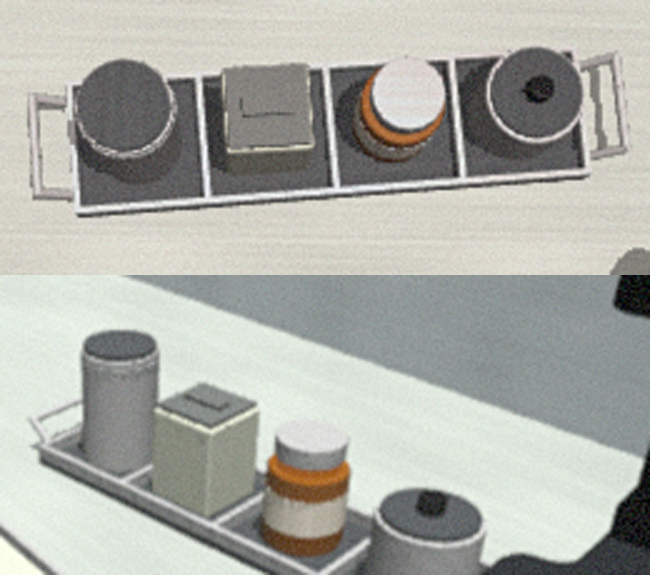

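All four stand upright in their bays, with lids in the top crop at (126,105), (266,106), (408,93) and the knob at (540,88). Last, a numeric check of the offsets.

```bash
python3 - <<'E'
from h import *
a=.096; x=np.array([np.cos(a),np.sin(a)]); y=np.array([-np.sin(a),np.cos(a)]); c=np.array([.6620,-.0526])
for n,p,z,b in [('tall',(126,105),.096,.123),('tub',(266,106),.079,.041),('jar',(408,93),.08,-.041),('low',(540,88),.07,-.123)]:
    w=ray('top',np.array(p)/2.5+[170,90],z)-c; print(n,'dx,dy mm',round((w@x)*1e3,1),round((w@y-b)*1e3,1))
# rack check: end-rib corners from this picture
K=[ray('top',np.array(p)/2.5+[170,90],.016) for p in [(70,85),(576,52),(590,178),(77,212)]]
print('rack c from outline',np.mean(K,0))
s=r.read_state(); print(s['time'],s['ee_pos'],s['ft_force'])
E
```

```text
tall dx,dy mm -0.9 -0.9
tub dx,dy mm -2.4 2.3
jar dx,dy mm -1.1 1.3
low dx,dy mm -1.0 2.1
rack c from outline [ 0.65769956 -0.05349818]
30.45 [ 0.47275407 -0.37945452  0.13677625] [-0.52911399  0.6458996   0.27816412]
```

All offsets are within 3 mm of the bay centres, and at most about 5 mm if I use the cruder outline estimate of the rack centre. The limit is 14 mm and the robot is clear, so I'm handing in.

```bash
python3 -c "
from bench import r
print(r.close_job())"
```

```text
the job is handed in; nothing more can be done
None
```

All four containers are now in the far rack in reverse order. From the robot's left to right they stand tall pot, tub, jar, low pot. I handed the job in at about 30.5 s with the gripper clear of everything.

- **Position:** in the last top picture all four are within 2.5 mm of their bay centres along each rack axis (the limit is 14 mm). A cruder estimate of the rack centre, from its outline, differed by about 4 mm in x. Even with that, the offsets stay well inside the limit.
- **Upright and seated:** both last pictures show all four upright inside the ribs. I did not measure tilt or the height of the undersides. I took those from the release heights, which I worked out to set each one on the bay floor. The low pot's base was partly hidden by the gripper in the side picture.
- **Disagreement:** my first rough side-view reading put the low pot about 11 mm off in y. A closer side crop agreed with the top-view position before I gripped it.

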